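# Count to the third gap of the jar rack and push the jar in

### The job

Run a fingertip along the back rail of the jam-jar rack to count its gaps: start at the end with the ball-topped post and touch the rail behind the first, the second and the third gap in turn, but not behind the fourth. Then push the jar that stands in front of the rack along the sideboard into that third gap, until it stands against the rack's back board. Do not lift or topple it, and leave the other two jars and the mug where they are.

Things in the scene. Friction and masses are not known exactly. Their poses are not given: they have to be found in the camera images.
- rack: Low light-wood jar rack, fixed, four 70 mm wide gaps side by side, open to its -x (robot side), no floor. Origin on the sideboard at its centre; x into the gaps, y along the rack to the left, z up. Fins 8 mm thick, 25 mm high, x = -45 to +35 mm, at y = -156, -78, 0, 78, 156 mm. Back board: front face at x = +35 mm, 10 mm thick, 40 mm high; above it a steel rail. Starts turned 0.3 to 0.5 rad to the left.
- rail_a: Length of the fixed steel rail behind the gap farthest left (rack +y), along rack y: 70 mm long, 12 mm diameter, top 85 mm above the sideboard. Origin at its middle (on its axis, 79 mm up), at rack x = +40, y = 117 mm. The four lengths, with 8 mm post heads between, form one bar. A light touch of a fingertip (over 0.4 N) counts; sliding on or lifting between gaps are both fine.
- rail_b: Length of the fixed steel rail behind the second gap from the left, along rack y: 70 mm long, 12 mm diameter, top 85 mm above the sideboard. Origin at its middle (on its axis, 79 mm up), at rack x = +40, y = 39 mm. The four lengths, with 8 mm post heads between, form one bar. A light touch of a fingertip (over 0.4 N) counts; sliding on or lifting between gaps are both fine.
- rail_c: Length of the fixed steel rail behind the third gap from the left, along rack y: 70 mm long, 12 mm diameter, top 85 mm above the sideboard. Origin at its middle (on its axis, 79 mm up), at rack x = +40, y = -39 mm. The four lengths, with 8 mm post heads between, form one bar. A light touch of a fingertip (over 0.4 N) counts; sliding on or lifting between gaps are both fine.
- rail_d: Length of the fixed steel rail behind the gap farthest right (rack -y), along rack y: 70 mm long, 12 mm diameter, top 85 mm above the sideboard. Origin at its middle (on its axis, 79 mm up), at rack x = +40, y = -117 mm. The four lengths, with 8 mm post heads between, form one bar. A light touch of a fingertip (over 0.4 N) counts; sliding on or lifting between gaps are both fine.
- ball_post: Round light-wood post, 16 mm diameter, topped by a 26 mm ball, 111 mm high, fixed at one end of the rack's back (rack x = 40 mm, y = +172 or -172 mm; the end varies). Gaps are counted from this end: the third gap has its middle at rack y = -39 mm if the post is at +y, at y = +39 mm if at -y. Origin: centre of its foot.
- flat_post: Square flat-topped light-wood post, 16 mm wide, 85 mm high, fixed at the other end of the rack. Origin: centre of its foot.
- jar: The jar to push: round jam jar, pale lid, 60 mm diameter, 70 mm high, about 0.2 kg, loose, in front of the rack (centre at rack x = -80 to -90 mm, y = -50 to +90 mm). Home against the back board its centre is at rack x = +5 mm. Origin: centre of its underside. It slides upright when pushed with fingertips 25 to 40 mm above the sideboard; above 25 mm they clear the fins.
- left_jar: Another jam jar of the same size (blue lid), standing in the leftmost gap near its back; to be left alone. Origin: centre of its underside.
- right_jar: Another jam jar of the same size (pale lid), standing in the rightmost gap near its back; to be left alone. Origin: centre of its underside.
- mug: Green mug, 79 mm wide, 109 mm with its handle, 98 mm high, standing to the left of the rack (about 270 mm left of its centre); to be left alone. Origin: centre of its underside.
Things that resemble listed ones, but are neither listed nor needed, are in the scene too. What is shaped like the jar but pink or purple is not meant.

How it is judged:
On the way, in this order (a step that is already met when the one before it is completed fails the run):
1. a fingertip touches the rail behind the first gap from the ball-topped post (((y of ball_post in the frame of rack above 0 m and contact force between the fingers and rail_a above 0.4 N) or (y of ball_post in the frame of rack below 0 m and contact force between the fingers and rail_d above 0.4 N))), for 0.04 s.
2. then the rail behind the second gap (((y of ball_post in the frame of rack above 0 m and contact force between the fingers and rail_b above 0.4 N) or (y of ball_post in the frame of rack below 0 m and contact force between the fingers and rail_c above 0.4 N))), for 0.04 s.
3. then the rail behind the third gap (((y of ball_post in the frame of rack above 0 m and contact force between the fingers and rail_c above 0.4 N) or (y of ball_post in the frame of rack below 0 m and contact force between the fingers and rail_b above 0.4 N))), for 0.04 s.
4. the jar stands in the third gap against the back board (((y of ball_post in the frame of rack above 0 m and y of jar in the frame of rack between -0.049 and -0.029 m) or (y of ball_post in the frame of rack below 0 m and y of jar in the frame of rack between 0.029 and 0.049 m)) and x of jar in the frame of rack between -0.003 and 0.012 m and angle between jar's own z axis and vertical below 0.1 rad and height (world z) of jar below 0.006 m and linear speed of jar below 0.01 m/s), for 0.2 s.
At the end, for the whole second after the job is handed in: the jar stands upright and still in the third gap from the ball-topped post, within 8 mm of touching the back board and within 10 mm of the gap's middle; the other jars are within 12 mm and the mug within 15 mm of where they were (all of step 4 and distance of each of left_jar, right_jar from where it was at the start of the episode below 0.012 m and distance of mug from where it was at the start of the episode below 0.015 m).
It fails at once if the rail is touched behind the fourth gap ((y of ball_post in the frame of rack above 0 m and contact force between the fingers and rail_d above 0.4 N) or (y of ball_post in the frame of rack below 0 m and contact force between the fingers and rail_a above 0.4 N)).
It fails at once if the jar is lifted (over 15 mm) or tipped (over 0.35 rad) (height (world z) of jar above 0.015 m or angle between jar's own z axis and vertical above 0.35 rad).
It fails at once if another jar (12 mm) or the mug (15 mm) is displaced (distance of any of left_jar, right_jar from where it was at the start of the episode above 0.012 m or distance of mug from where it was at the start of the episode above 0.015 m).
It also fails if it takes over 61 s, if anything falls off the work surface, if the arm or the gripper's body presses on something with over 40 N, if the wrist force passes 120 N, or if a joint passes its speed limit or range.

### The arm

A 7-joint arm with a two-finger parallel gripper is mounted at the origin on a cart in front of the work surface, level with it; the furniture and walls round the work are solid. World frame = base frame: x ahead of the robot, y to its left, z up, the work surface at z = 0. Lengths are in m, angles in rad, forces in N, time in s.
With the tool pointing down it reaches from about 0.425 to 0.875 m from the base axis. Payload 8.4 kg.
Tool frame: the origin (TCP) lies between the finger pads; the fingertips stand 17 mm ahead of it and the grasp point (between the pads) lies 2 mm behind it (env.tip_extent is the z of the fingertips in the tool frame, in m); z points along the fingers, x is the direction in which the jaws open and shut, and the axes are right-handed (so a half turn about z gives the same grasp; the last joint's range is limited). The gripper opens to 87 mm and grips with 3 to 60 N. Pads are 19 mm wide; open, the fingers measure 117 mm over their backs; the gripper's body (75 mm by 190 mm) begins 51 mm behind the grasp point.
Start: joints at [-1.287, 0.333, 0.04, 1.465, -0.013, 1.343, -0.059], TCP at [0.243, 0.603, 0.24] pointing down, gripper open.
Joint ranges: [-2.58, 2.58], [-0.38, 2.09], [-1.3, 1.39], [0.25, 2.4], [-1.5, 4.64], [0.08, 2.09], [-2.65, 2.65]. Speed limits (rad/s): [2.22, 2.22, 2.79, 2.79, 3.14, 3.14, 3.14].

### API

Orientations are given as a unit quaternion [w, x, y, z].
In Python, from station import status, imaging, ticket, env gives the robot as it stands.
- The arm moves only by the tool servo_tool, never from a script. Its argument "series" is a list of rows, each an object of numbers: "wx", "wy", "wz": the turn, a rotation vector about the tool's x, y, z in rad; "x", "y", "z": the shift along the tool's x, y, z in mm; "claw": the finger opening in mm, from 0 to 87. A call has 1 to 20 rows; each row shifts and turns the commanded pose from where the row before left it, along the tool's axes as they then stand; what a row does not reach is not made up. A row lasts 1/10 s, in which the tool goes at most 50 mm and 8.59 degrees, less where a joint would pass 70% of its speed; a pose out of reach is approached as far as the arm can. A call with a gripper value outside its range is refused whole. The fingers move at their own pace and stop on an object; "newtons" is the grip in N (left out, the last holds). Time passes only in rows, so rows that do not move let the fingers close. It gives the time, the measured TCP pose, the force and the opening at its end, in the units of the state.
- status.get_state(): the state, without advancing time (a new reading comes with each control period).
- imaging.read_camera(name): name is "side" or "top" or "wrist"; returns (picture, depth): 480x640x3 uint8, red, green, blue; 480x640 float32, m along the optical axis (not along the pixel's ray), 0 where there is no reading.
- imaging.camera_model(name): a dict with "fx", "fy", "cx", "cy" (pixels), "cam_to_world" (4x4, takes a point from camera to world coordinates). Camera axes: x right, y up, looking along -z (the intrinsics and any distortion apply to the point x, -y, -z); pixel columns grow to the right and rows downward; lengths in m; the calibration is good to about 2 mm. The wrist camera is an equidistant fisheye: a pixel r from the principal point sees the ray r / f radians off the axis. A picture is of the moment at which its call begins: read the wrist's pose just before it. camera_model takes no time and is no camera call; for the wrist camera it gives the pose at the moment of the call.
- ticket.hand_in(): hands the job in, once; it reports no verdict.
Trained networks look in the newest picture that a camera, given by its name, has taken for a name from the list of things; names that differ only in an ending like _2 or _b are one class to them, and where a whole thing is asked for, a point or a joint stands for the part that bears it (a point fixed in the world has none). Each returns a list of dicts, best first, with "score" (0 to 1); they miss things now and then, are a little off and sometimes report something else, mostly with a low value. They report only what shows in the picture. A call takes as long as a camera call. They do not tell look-alikes from the thing itself.
- imaging.outline_of(target, camera): "pixels" (480x640 bool, what is visible of it).
- imaging.place_of(target, camera): "point" ([x, y, z] in m, in world coordinates, good to about 4 mm: a listed point, or the origin of a listed thing).
The state is a dict: "t": time; "joint_positions": joint angles; "joint_vel": joint speeds; "joint_torque": joint torques, N m; "ee_pos": TCP position; "tool_rot": TCP orientation; "force": force on the tool from outside, world axes, zero at the start; "moment": the same for the moment, N m; "opening": opening from 0.0 (shut) to 1.0 (fully open).
Only numpy, scipy, OpenCV 4.12 (cv2) and the standard library are available. Lean on these libraries where they do the work, as an engineer would, in place of code of your own. Each camera call takes 0.05 s, during which the arm holds its last target.

## Working session

There is one attempt and no reset: what is moved stays moved. The work goes in short steps, Python scripts to look and compute and a tool call to move; the robot and the scene stay as the last step left them, time stands still between calls to the robot, and variables do not carry over. Pictures are saved under pics/ and viewed, and the job is handed in when it is done.

Besides the shell and the picture viewer there is one more tool, called as a command line: name --argument value ..., lists and objects as JSON in quotes. servo_tool: Moves the arm, as the interface text tells. Its arguments: {"type":"object","properties":{"series":{"type":"array","items":{"type":"object","properties":{"wx":{"type":"number"},"wy":{"type":"number"},"wz":{"type":"number"},"x":{"type":"number"},"y":{"type":"number"},"z":{"type":"number"},"claw":{"type":"number"}}}},"newtons":{"type":"number"}},"required":["series"]}

```bash
mkdir -p pics; ls; cat > h.py <<'E'
import numpy as np, cv2
from station import status, imaging, ticket, env
def snap(n,f):
    p,d=imaging.read_camera(n); cv2.imwrite('pics/'+f+'.png',p[:,:,::-1]); np.save('pics/'+f+'.npy',d); return p,d
E
python3 - <<'E'
from h import *
s=status.get_state(); print({k:np.round(v,3) for k,v in s.items()})
for n in('top','side'): snap(n,n+'1'); m=imaging.camera_model(n); print(n,{k:np.round(v,3) for k,v in m.items()})
E
```

```text
pics
{'t': np.float64(0.0), 'joint_positions': array([-1.287,  0.334,  0.04 ,  1.466, -0.013,  1.343, -0.058]), 'joint_vel': array([ 0.001,  0.001,  0.001, -0.001, -0.   , -0.001, -0.   ]), 'joint_torque': array([-1.0000e-03, -6.5635e+01,  1.3340e+00, -4.0380e+01, -6.0000e-02,
        4.5000e-02,  0.0000e+00]), 'ee_pos': array([0.243, 0.603, 0.239]), 'tool_rot': array([ 0.   ,  0.829,  0.56 , -0.001]), 'force': array([-0.69 , -0.02 ,  0.039]), 'moment': array([ 0.03 , -0.036,  0.061]), 'opening': np.float64(1.005)}
top {'fx': np.float64(598.412), 'fy': np.float64(598.412), 'cx': np.float64(318.58), 'cy': np.float64(241.161), 'cam_to_world': array([[ 0.025,  0.995, -0.098,  0.442],
       [-1.   ,  0.024, -0.008,  0.277],
       [-0.005,  0.098,  0.995,  1.211],
       [ 0.   ,  0.   ,  0.   ,  1.   ]])}
side {'fx': np.float64(535.448), 'fy': np.float64(535.448), 'cx': np.float64(311.214), 'cy': np.float64(240.864), 'cam_to_world': array([[-0.996,  0.058, -0.068,  0.498],
       [-0.09 , -0.626,  0.774,  1.048],
       [ 0.002,  0.777,  0.629,  0.671],
       [ 0.   ,  0.   ,  0.   ,  1.   ]])}
```

View pics/top1.png

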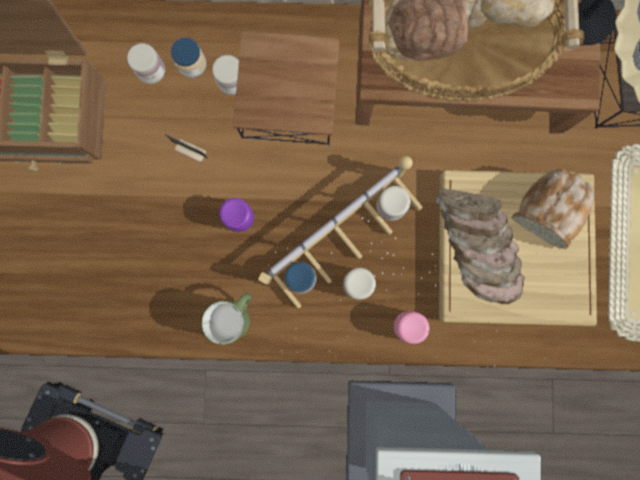

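View pics/side1.png

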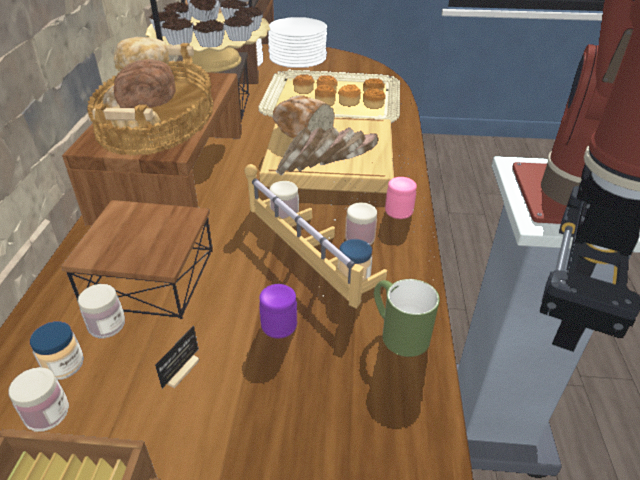

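The top view shows the ball post at (405,163), the -y end of the rack, and the flat post at (265,278). The touch order is therefore rail_d, rail_c, rail_b, never rail_a, and the target gap is at rack y=+39.

Things that could be taken for the jar (top view):
- **Pale lid in front of the rack (360,283):** this fits the description.
- **Pale lid in the rightmost gap (394,203):** this is right_jar.
- **Pink jar (411,327) and purple jar (237,214):** decoys.
- **Pale jars far left (146,62) and (228,74):** decoys.

I choose (360,283) and will measure it in a close crop.

```bash
cat >> h.py <<'E'
def unproj(n,u,v,d):
    m=imaging.camera_model(n); u=np.asarray(u,float);v=np.asarray(v,float)
    c=np.stack([(u-m['cx'])/m['fx']*d,-(v-m['cy'])/m['fy']*d,-d,np.ones_like(d)],-1)
    return (c@m['cam_to_world'].T)[...,:3]
def ray_z(n,u,v,z):
    m=imaging.camera_model(n);T=m['cam_to_world']
    r=T[:3,:3]@np.array([(u-m['cx'])/m['fx'],-(v-m['cy'])/m['fy'],-1]);o=T[:3,3]
    return o+r*(z-o[2])/r[2]
E
python3 - <<'E'
from h import *
for n in('top','side'):
    p=imaging.read_camera(n)
    for t in('rack','ball_post','flat_post','jar','left_jar','mug','rail_a'):
        print(n,t,[(round(r['score'],2),np.round(r['point'],4).tolist()) for r in imaging.place_of(t,n)][:6])
p=cv2.imread('pics/top1.png')[140:345,220:450]
cv2.imwrite('pics/crop1.png',cv2.resize(p,None,fx=2.9,fy=2.9,interpolation=cv2.INTER_CUBIC)[:600])
d=np.load('pics/top1.npy'); v,u=np.mgrid[0:480,0:640]; P=unproj('top',u,v,d)
# points high in rack area
M=(u>255)&(u<420)&(v>150)&(v<300)&(P[...,2]>.076)&(P[...,2]<.12)
Q=P[M]; print(len(Q)); 
np.save('Q.npy',Q)
for c in((360,283),(394,203),(301,277),(411,327),(405,163),(265,278)): print(c,np.round(P[c[1],c[0]],4))
E
```

```text
top rack [(0.64, [0.5629, 0.234, -0.0016])]
top ball_post [(0.48, [0.7007, 0.1238, 0.0009])]
top flat_post [(0.69, [0.4811, 0.3842, -0.0038])]
top jar [(0.97, [0.3951, 0.0993, -0.0013]), (0.76, [0.476, 0.2099, 0.0])]
top left_jar [(0.76, [0.4842, 0.3136, 0.0014])]
top mug [(0.76, [0.4105, 0.4483, -0.0008])]
top rail_a [(0.8, [0.5184, 0.3443, 0.0827]), (0.79, [0.6681, 0.1622, 0.0794]), (0.69, [0.6134, 0.2238, 0.0825]), (0.58, [0.5694, 0.2903, 0.0774])]
side rack [(0.76, [0.5584, 0.2293, 0.0018])]
side ball_post [(0.75, [0.7036, 0.1233, 0.0015])]
side flat_post [(0.75, [0.4824, 0.3864, -0.0004])]
side jar [(0.96, [0.4751, 0.2062, 0.0015]), (0.83, [0.3949, 0.1027, 0.0005]), (0.73, [0.6051, 0.4446, -0.0007])]
side left_jar [(0.79, [0.4838, 0.3164, 0.0018])]
side mug [(0.75, [0.4049, 0.45, -0.0005])]
side rail_a [(0.78, [0.5141, 0.3455, 0.0788]), (0.65, [0.672, 0.1663, 0.0793]), (0.56, [0.6205, 0.224, 0.0788])]
1305
(360, 283) [0.4761 0.2056 0.0726]
(394, 203) [0.6321 0.1425 0.0674]
(301, 277) [0.4849 0.318  0.0677]
(411, 327) [0.3958 0.1081 0.0725]
(405, 163) [0.7008 0.1281 0.1117]
(265, 278) [0.4807 0.385  0.086 ]
```

View pics/crop1.png

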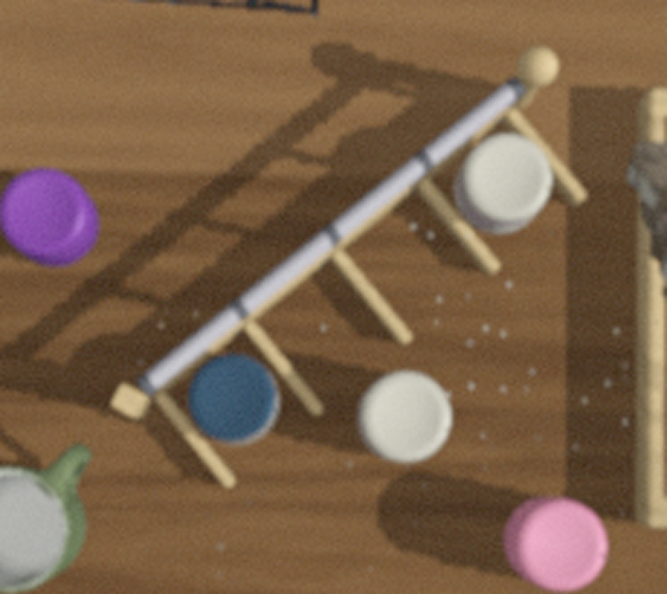

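The crop confirms it: a pale jar at crop (405,417), between the second-gap-from-left opening and the robot. Blue is in the leftmost gap, another pale jar is in the gap next to the ball, and the pink one is separate. Next I fit the rack frame.

```bash
python3 - <<'E'
from h import *
import cv2
img=cv2.imread('pics/top1.png')
d=np.load('pics/top1.npy'); v,u=np.mgrid[0:480,0:640]; P=unproj('top',u,v,d)
A=np.array([.702,.125]);B=np.array([.4815,.3855]); e=(B-A)/np.linalg.norm(B-A)
n=np.array([e[1],-e[0]]) # rack +x
res=[]
for c in('top','side'):
    dd=np.load(f'pics/{c}1.npy'); Pc=unproj(c,u,v,dd)
    q=(Pc[...,:2]-A)@n; s=(Pc[...,:2]-A)@e
    M=(abs(q)<.02)&(s>.02)&(s<.325)&(Pc[...,2]>.08)&(Pc[...,2]<.092)
    Q=Pc[M]; 
    l=cv2.fitLine(Q[:,:2].astype(np.float32),cv2.DIST_HUBER,0,.001,.001).ravel()
    print(c,len(Q),l,'yaw',np.arctan2(-l[0]*np.sign(l[1]),l[1]*np.sign(l[1])), 'z',np.percentile(Q[:,2],[50,95]))
    for name,lo,hi,cc,r in(('ball',.098,.115,A,.025),('flat',.078,.09,B,.02)):
        M=(Pc[...,2]>lo)&(Pc[...,2]<hi)&(np.linalg.norm(Pc[...,:2]-cc,axis=-1)<r)
        if name=='flat': M&=((Pc[...,:2]-A)@e>.336-.003)
        R=Pc[M]; print(name,len(R),R[:,:2].mean(0),(R[:,:2].min(0)+R[:,:2].max(0))/2)
    for nm,cc in(('jar',(.4757,.208)),('left',(.484,.316)),('right',(.632,.1425))):
        M=(Pc[...,2]>.06)&(Pc[...,2]<.078)&(np.linalg.norm(Pc[...,:2]-cc,axis=-1)<.036)
        R=Pc[M]; (x,y),r=cv2.minEnclosingCircle(R[:,:2].astype(np.float32)); print(nm,len(R),R[:,:2].mean(0),(x,y),r)
for t in('jar','left_jar','right_jar','ball_post','flat_post'):
    imaging.read_camera('top')
    for r in imaging.outline_of(t,'top'):
        vv,uu=np.where(r['pixels']); print(t,round(r['score'],2),uu.mean(),vv.mean(),len(uu))
E
```

```text
top 955 [ 0.6484209  -0.761282    0.59150213  0.25848442] yaw 0.70550835 z [0.08454555 0.08826402]
ball 142 [0.70243544 0.12780653] [0.70404474 0.12757383]
flat 74 [0.48100529 0.38833365] [0.48064728 0.38866981]
jar 722 [0.47548667 0.20627632] (0.4753873348236084, 0.2060692310333252) 0.028972048312425613
left 711 [0.4842894  0.32082299] (0.4844297170639038, 0.32096803188323975) 0.02879347652196884
right 712 [0.63520619 0.14211986] (0.6359308362007141, 0.14143513143062592) 0.02938213013112545
side 635 [ 0.64817816 -0.76148874  0.59012717  0.26188904] yaw 0.7051896 z [0.08311114 0.08526526]
ball 92 [0.70189645 0.13163294] [0.70239747 0.12944601]
flat 94 [0.48028338 0.38958187] [0.4801988  0.38844019]
jar 500 [0.47467531 0.21054254] (0.4729970395565033, 0.20569443702697754) 0.03072749264538288
left 578 [0.48196741 0.32314013] (0.4824570417404175, 0.32007142901420593) 0.030499296262860298
right 404 [0.63248   0.1452328] (0.6354326605796814, 0.1418745517730713) 0.030527057126164436
jar 0.92 358.5013192612137 283.73614775725594 758
jar 0.88 411.09399773499433 327.3635334088335 883
jar 0.81 236.0318772136954 214.69893742621016 847
left_jar 0.66 299.6765498652291 277.56469002695417 742
right_jar 0.92 393.1121898597627 203.51672060409925 927
ball_post 0.76 404.2378048780488 164.64634146341464 164
flat_post 0.47 264.6132075471698 278.2358490566038 106
```

Rack origin is at about (0.561, 0.232) with yaw 0.705. Both side jars come out at y=±117, x≈-2, which agrees with the description. The target jar is at rack (-82, +36). Turning the tool so that tool x = rack y and tool y = rack x.

servo_tool --series '[{"wz": -0.136, "claw": 0}, {"wz": -0.136, "claw": 0}, {"wz": -0.136, "claw": 0}, {"wz": -0.136, "claw": 0}, {"wz": -0.136, "claw": 0}, {"wz": -0.136, "claw": 0}, {"wz": -0.136, "claw": 0}, {"wz": -0.136, "claw": 0}, {"claw": 0}]' --newtons 20

```text
validation failed for argument at $.se...
```

```bash
cat >> h.py <<'E'
from scipy.spatial.transform import Rotation as R
O=np.array([.5611,.2321]);YAW=.7053
def rk(p):
    d=np.asarray(p)[:2]-O;c,s=np.cos(YAW),np.sin(YAW); return np.array([c*d[0]+s*d[1],-s*d[0]+c*d[1]])*1000
def rep():
    s=status.get_state();w=s['tool_rot'];r=R.from_quat([w[1],w[2],w[3],w[0]]).as_matrix()
    a=np.arctan2(r[1,0],r[0,0]);print('t',round(float(s['t']),2),'rack mm',np.round(rk(s['ee_pos']),1),'tipz',round(1000*(s['ee_pos'][2]-env.tip_extent),1),'jaw-racky',round(a-YAW-np.pi/2,3),'tilt',np.round(r[2],3),'F',np.round(s['force'],2),'op',s['opening'],np.round(s['joint_positions'],2),env.tip_extent)
E
python3 -c "from h import *;rep()"
```

```text
t 1.4 rack mm [ -1.9 488.7] tipz 222.6 jaw-racky -1.088 tilt [ 0.  0. -1.] F [ 0.04  1.19 -0.55] op 1.0012618882752626 [-1.29  0.33  0.04  1.47 -0.01  1.34 -0.06] 0.017
```

servo_tool --series '[{"x": 0, "y": 0, "z": 0, "wx": 0, "wy": 0, "wz": -0.136, "claw": 0}]' --newtons 20

```text
t: 1.5
ee_pos: [0.2427, 0.603, 0.2395]
tool_rot: [0.0, 0.789, 0.615, 0.0]
force: [-0.9, 0.1, -0.1]
opening: 0.966
```

servo_tool --series '[{"x": 0, "y": 0, "z": 0, "wx": 0, "wy": 0, "wz": -0.136, "claw": 0}, {"x": 0, "y": 0, "z": 0, "wx": 0, "wy": 0, "wz": -0.136, "claw": 0}, {"x": 0, "y": 0, "z": 0, "wx": 0, "wy": 0, "wz": -0.136, "claw": 0}, {"x": 0, "y": 0, "z": 0, "wx": 0, "wy": 0, "wz": -0.136, "claw": 0}, {"x": 0, "y": 0, "z": 0, "wx": 0, "wy": 0, "wz": -0.136, "claw": 0}, {"x": 0, "y": 0, "z": 0, "wx": 0, "wy": 0, "wz": -0.136, "claw": 0}, {"x": 0, "y": 0, "z": 0, "wx": 0, "wy": 0, "wz": -0.136, "claw": 0}, {"x": 0, "y": 0, "z": 0, "wx": 0, "wy": 0, "wz": 0, "claw": 0}]' --newtons 20

```text
t: 2.3
ee_pos: [0.2429, 0.6029, 0.2395]
tool_rot: [-0.0, 0.418, 0.908, -0.0]
force: [0.2, -0.4, -0.3]
opening: 0.266
```

```bash
python3 -c "from h import *;rep()"
```

```text
t 2.3 rack mm [ -1.9 488.6] tipz 222.5 jaw-racky 0.002 tilt [ 0. -0. -1.] F [ 0.2  -0.42 -0.34] op 0.26639212958424013 [-1.17  0.34 -0.11  1.46  0.04  1.35  0.99] 0.017
```

servo_tool --series '[{"x": -20, "y": 2, "z": 0, "wx": 0, "wy": 0, "wz": 0, "claw": 0}, {"x": -42, "y": 3, "z": 0, "wx": 0, "wy": 0, "wz": 0, "claw": 0}, {"x": -42, "y": 3, "z": 0, "wx": 0, "wy": 0, "wz": 0, "claw": 0}, {"x": -42, "y": 3, "z": 0, "wx": 0, "wy": 0, "wz": 0, "claw": 0}, {"x": -42, "y": 3, "z": 0, "wx": 0, "wy": 0, "wz": 0, "claw": 0}, {"x": -42, "y": 3, "z": 0, "wx": 0, "wy": 0, "wz": 0, "claw": 0}, {"x": -42, "y": 3, "z": 0, "wx": 0, "wy": 0, "wz": 0, "claw": 0}, {"x": -42, "y": 3, "z": 0, "wx": 0, "wy": 0, "wz": 0, "claw": 0}, {"x": -42, "y": 3, "z": 0, "wx": 0, "wy": 0, "wz": 0, "claw": 0}, {"x": -42, "y": 3, "z": 0, "wx": 0, "wy": 0, "wz": 0, "claw": 0}, {"x": -42, "y": 3, "z": 0, "wx": 0, "wy": 0, "wz": 0, "claw": 0}, {"x": -42, "y": 3, "z": 0, "wx": 0, "wy": 0, "wz": 0, "claw": 0}, {"x": -42, "y": 3, "z": 0, "wx": 0, "wy": 0, "wz": 0, "claw": 0}, {"x": -42, "y": 3, "z": 0, "wx": 0, "wy": 0, "wz": 0, "claw": 0}, {"x": -42, "y": 3, "z": 0, "wx": 0, "wy": 0, "wz": 0, "claw": 0}, {"x": 0, "y": 0, "z": 0, "wx": 0, "wy": 0, "wz": 0, "claw": 0}, {"x": 0, "y": 0, "z": 0, "wx": 0, "wy": 0, "wz": 0, "claw": 0}]' --newtons 20

```text
t: 4.0
ee_pos: [0.6709, 0.1672, 0.2391]
tool_rot: [-0.0, 0.422, 0.907, -0.0]
force: [-0.6, 0.9, 0.1]
opening: 0.005
```

```bash
python3 -c "from h import *;rep();snap('wrist','w1');snap('top','top2')"
```

```text
t 4.0 rack mm [  41.5 -120.6] tipz 222.1 jaw-racky -0.006 tilt [-0.    -0.001 -1.   ] F [-0.57  0.86  0.08] op 0.004660018391363017 [-0.45  0.42  0.2   1.36 -0.08  1.37  2.02] 0.017
```

View pics/w1.png

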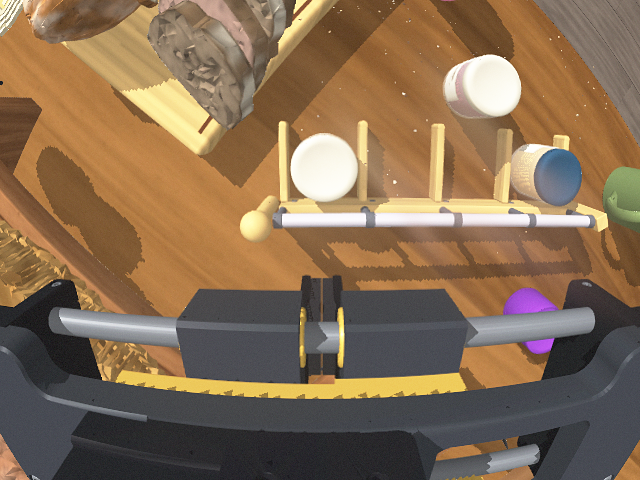

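View pics/top2.png

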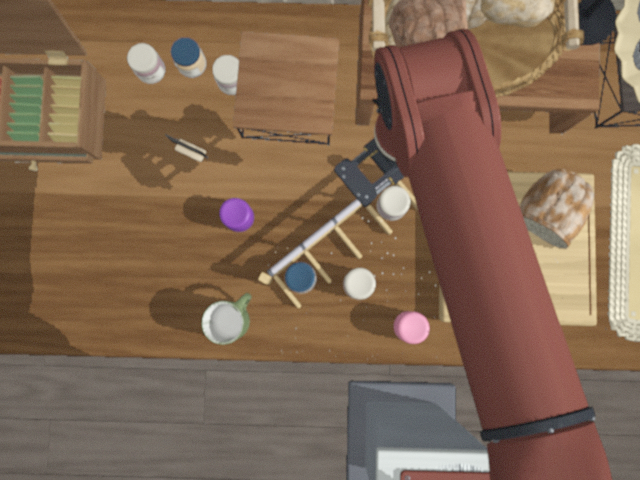

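The wrist view shows the closed fingers at column 322, level with the first rail length (columns 285-365) next to the ball (257,226). Descending.

servo_tool --series '[{"x": 3, "y": -1, "z": 20, "wx": 0, "wy": 0, "wz": 0, "claw": 0}, {"x": 0, "y": 0, "z": 40, "wx": 0, "wy": 0, "wz": 0, "claw": 0}, {"x": 0, "y": 0, "z": 40, "wx": 0, "wy": 0, "wz": 0, "claw": 0}, {"x": 0, "y": 0, "z": 24, "wx": 0, "wy": 0, "wz": 0, "claw": 0}, {"x": 0, "y": 0, "z": 6, "wx": 0, "wy": 0, "wz": 0, "claw": 0}, {"x": 0, "y": 0, "z": 0, "wx": 0, "wy": 0, "wz": 0, "claw": 0}]'

```text
t: 4.7
ee_pos: [0.6669, 0.1713, 0.1094]
tool_rot: [-0.001, 0.419, 0.908, -0.0]
force: [-0.3, -0.1, 0.5]
opening: 0.005
```

```bash
python3 -c "from h import *;rep();snap('wrist','w2');snap('side','s2')"
```

```text
t 4.7 rack mm [  41.1 -114.9] tipz 92.4 jaw-racky 0.001 tilt [ 0.001 -0.001 -1.   ] F [-0.25 -0.07  0.48] op 0.005289210275345818 [-0.45  0.5   0.19  1.51 -0.1   1.14  2.03] 0.017
```

View pics/w2.png

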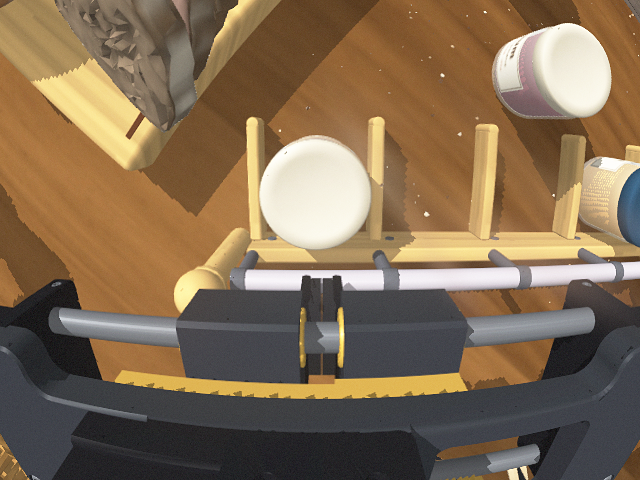

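View pics/s2.png

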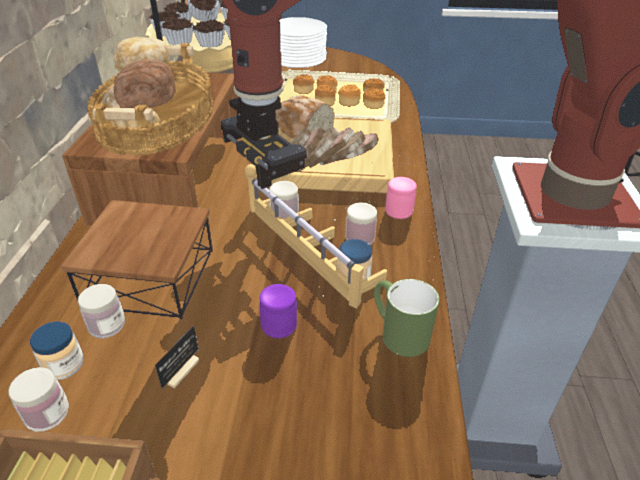

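Tips at 92 mm sit just above the first rail length, (322,280) in the wrist view. Lowering in small steps.

servo_tool --series '[{"x": 0, "y": -1, "z": 4, "wx": 0, "wy": 0, "wz": 0, "claw": 0}, {"x": 0, "y": 0, "z": 2, "wx": 0, "wy": 0, "wz": 0, "claw": 0}, {"x": 0, "y": 0, "z": 2, "wx": 0, "wy": 0, "wz": 0, "claw": 0}, {"x": 0, "y": 0, "z": 0, "wx": 0, "wy": 0, "wz": 0, "claw": 0}]'

```text
t: 5.2
ee_pos: [0.6672, 0.1695, 0.1024]
tool_rot: [0.0, 0.42, 0.908, 0.0]
force: [-1.1, 0.8, 4.3]
opening: 0.007
```

```bash
python3 -c "from h import *;rep()"
```

```text
t 5.2 rack mm [  40.2 -116.5] tipz 85.4 jaw-racky -0.0 tilt [-0.     0.001 -1.   ] F [-1.08  0.82  4.32] op 0.007259042692059178 [-0.45  0.51  0.18  1.52 -0.1   1.12  2.03] 0.017
```

Contact is 4.3 N at tip height 85.4 mm, matching the rail top. Lifting and going on to the second gap.

servo_tool --series '[{"x": 0, "y": 0, "z": 1, "wx": 0, "wy": 0, "wz": 0, "claw": 0}, {"x": 0, "y": 0, "z": 0, "wx": 0, "wy": 0, "wz": 0, "claw": 0}, {"x": 0, "y": 0, "z": -13, "wx": 0, "wy": 0, "wz": 0, "claw": 0}, {"x": 26, "y": 0, "z": 0, "wx": 0, "wy": 0, "wz": 0, "claw": 0}, {"x": 26, "y": 0, "z": 0, "wx": 0, "wy": 0, "wz": 0, "claw": 0}, {"x": 26, "y": 0, "z": 0, "wx": 0, "wy": 0, "wz": 0, "claw": 0}, {"x": 0, "y": 0, "z": 0, "wx": 0, "wy": 0, "wz": 0, "claw": 0}, {"x": 0, "y": 0, "z": 8, "wx": 0, "wy": 0, "wz": 0, "claw": 0}, {"x": 0, "y": 0, "z": 3, "wx": 0, "wy": 0, "wz": 0, "claw": 0}, {"x": 0, "y": 0, "z": 2, "wx": 0, "wy": 0, "wz": 0, "claw": 0}, {"x": 0, "y": 0, "z": 0, "wx": 0, "wy": 0, "wz": 0, "claw": 0}]'

```text
t: 6.3
ee_pos: [0.6169, 0.2279, 0.1021]
tool_rot: [-0.0, 0.42, 0.907, 0.0]
force: [-6.9, -0.4, 15.9]
opening: 0.004
```

```bash
python3 -c "from h import *;rep()"
```

```text
t 6.3 rack mm [ 39.7 -39.4] tipz 85.1 jaw-racky -0.002 tilt [ 0.  0. -1.] F [-6.87 -0.39 15.94] op 0.004308911240157228 [-0.55  0.45  0.17  1.61 -0.08  1.09  1.91] 0.017
```

Contact is 16 N on the second length, rack y -39. Third next, slightly lighter.

servo_tool --series '[{"x": 0, "y": 0, "z": 0, "wx": 0, "wy": 0, "wz": 0, "claw": 0}, {"x": 0, "y": 0, "z": -13, "wx": 0, "wy": 0, "wz": 0, "claw": 0}, {"x": 26, "y": 0, "z": 0, "wx": 0, "wy": 0, "wz": 0, "claw": 0}, {"x": 26, "y": 0, "z": 0, "wx": 0, "wy": 0, "wz": 0, "claw": 0}, {"x": 26, "y": 0, "z": 0, "wx": 0, "wy": 0, "wz": 0, "claw": 0}, {"x": 0, "y": 0, "z": 0, "wx": 0, "wy": 0, "wz": 0, "claw": 0}, {"x": 0, "y": 0, "z": 8, "wx": 0, "wy": 0, "wz": 0, "claw": 0}, {"x": 0, "y": 0, "z": 3, "wx": 0, "wy": 0, "wz": 0, "claw": 0}, {"x": 0, "y": 0, "z": 2, "wx": 0, "wy": 0, "wz": 0, "claw": 0}, {"x": 0, "y": 0, "z": 0, "wx": 0, "wy": 0, "wz": 0, "claw": 0}]'

```text
t: 7.3
ee_pos: [0.5668, 0.2868, 0.1021]
tool_rot: [0.0, 0.42, 0.907, -0.0]
force: [-7.2, -3.2, 16.5]
opening: 0.003
```

```bash
python3 -c "from h import *;rep()"
```

```text
t 7.3 rack mm [39.7 38. ] tipz 85.1 jaw-racky -0.002 tilt [-0.  0. -1.] F [-7.18 -3.24 16.45] op 0.0031060949085036913 [-0.65  0.41  0.14  1.66 -0.06  1.08  1.78] 0.017
```

Contact is 16.5 N on the third length, rack y +38. Now lift, go behind the jar and spread the fingers to 32 mm as a self-centring pusher.

servo_tool --series '[{"x": 0, "y": 0, "z": -20, "wx": 0, "wy": 0, "wz": 0, "claw": 0}, {"x": 0, "y": 0, "z": -35, "wx": 0, "wy": 0, "wz": 0, "claw": 32}, {"x": 0, "y": -10, "z": -20, "wx": 0, "wy": 0, "wz": 0, "claw": 32}, {"x": 0, "y": -35, "z": 0, "wx": 0, "wy": 0, "wz": 0, "claw": 32}, {"x": 0, "y": -35, "z": 0, "wx": 0, "wy": 0, "wz": 0, "claw": 32}, {"x": 0, "y": -35, "z": 0, "wx": 0, "wy": 0, "wz": 0, "claw": 32}, {"x": 0, "y": -35, "z": 0, "wx": 0, "wy": 0, "wz": 0, "claw": 32}, {"x": 0, "y": -21, "z": 0, "wx": 0, "wy": 0, "wz": 0, "claw": 32}, {"x": 0, "y": 0, "z": 0, "wx": 0, "wy": 0, "wz": 0, "claw": 32}, {"x": 0, "y": 0, "z": 0, "wx": 0, "wy": 0, "wz": 0, "claw": 32}]'

```text
t: 8.3
ee_pos: [0.4363, 0.1766, 0.1757]
tool_rot: [0.0, 0.42, 0.907, 0.0]
force: [1.0, -0.2, 0.1]
opening: 0.366
```

```bash
python3 - <<'E'
from h import *
rep();snap('wrist','w3')
p,d=snap('side','s3')
v,u=np.mgrid[0:480,0:640];Pc=unproj('side',u,v,d)
for nm,cc in(('jar',(.4757,.208)),('left',(.484,.32)),('right',(.635,.142)),('pink',(.3955,.103))):
    M=(Pc[...,2]>.06)&(Pc[...,2]<.078)&(np.linalg.norm(Pc[...,:2]-cc,axis=-1)<.036)
    Q=Pc[M]
    if len(Q): (x,y),r=cv2.minEnclosingCircle(Q[:,:2].astype(np.float32)); print(nm,len(Q),(x,y),r,rk((x,y)))
E
```

```text
t 8.3 rack mm [-131.1   38.7] tipz 158.7 jaw-racky -0.002 tilt [-0.     0.001 -1.   ] F [ 0.99 -0.19  0.1 ] op 0.3662398807521684 [-0.63  0.01  0.15  1.98 -0.    1.15  1.8 ] 0.017
jar 505 (0.4748344123363495, 0.20690074563026428) 0.030327513813972473 [-82.01982041  36.73558351]
left 587 (0.4850502610206604, 0.3212866187095642) 0.03063502162694931 [-8.92511356e-02  1.17208395e+02]
right 398 (0.6348676085472107, 0.14174140989780426) 0.029789621010422707 [  -2.40814687 -116.62133469]
pink 417 (0.3943594992160797, 0.10372702032327652) 0.030876867473125458 [-210.17843077   10.346195  ]
```

View pics/w3.png

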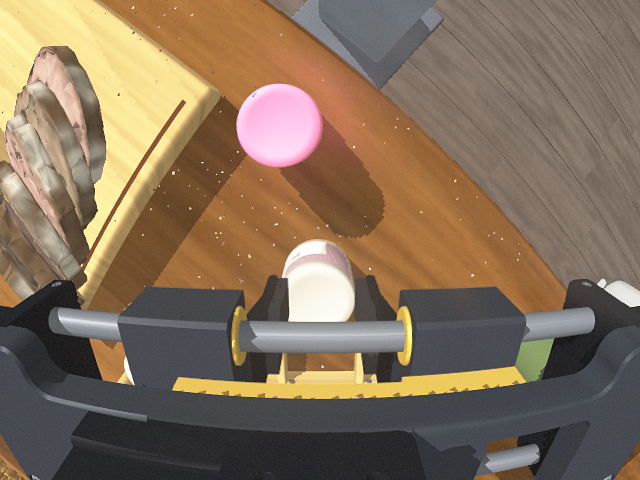

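View pics/s3.png

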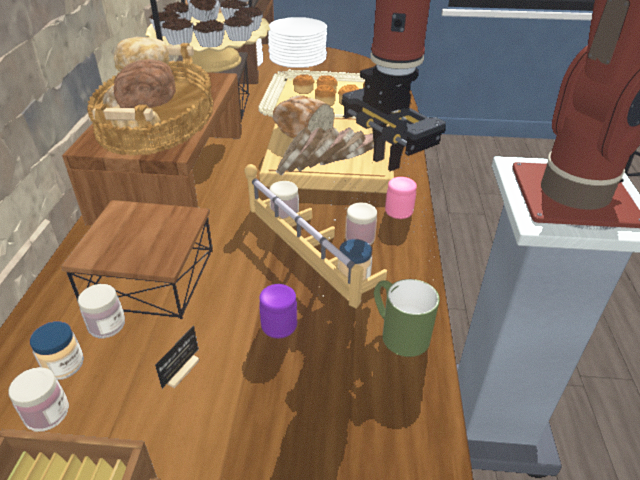

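Wrist view: jar at (320,280) is centred between the open fingers, with the target gap beyond at (325,370). The other jars are unmoved. Lowering behind the jar.

servo_tool --series '[{"x": 0, "y": -4, "z": 20, "wx": 0, "wy": 0, "wz": 0, "claw": 32}, {"x": 0, "y": 0, "z": 35, "wx": 0, "wy": 0, "wz": 0, "claw": 32}, {"x": 0, "y": 0, "z": 35, "wx": 0, "wy": 0, "wz": 0, "claw": 32}, {"x": 0, "y": 0, "z": 25, "wx": 0, "wy": 0, "wz": 0, "claw": 32}, {"x": 0, "y": 0, "z": 9, "wx": 0, "wy": 0, "wz": 0, "claw": 32}, {"x": 0, "y": 0, "z": 0, "wx": 0, "wy": 0, "wz": 0, "claw": 32}, {"x": 0, "y": 0, "z": 0, "wx": 0, "wy": 0, "wz": 0, "claw": 32}]'

```text
t: 9.1
ee_pos: [0.4334, 0.1752, 0.0525]
tool_rot: [0.0, 0.419, 0.908, 0.0]
force: [0.5, 0.6, 1.3]
opening: 0.368
```

```bash
cat >> h.py <<'E'
def jars(f,jc):
    p,d=snap('side',f)
    v,u=np.mgrid[0:480,0:640];Pc=unproj('side',u,v,d)
    for nm,cc in(('jar',jc),('left',(.484,.32)),('right',(.635,.142))):
        M=(Pc[...,2]>.06)&(Pc[...,2]<.078)&(np.linalg.norm(Pc[...,:2]-cc,axis=-1)<.036)
        Q=Pc[M]
        if len(Q): (x,y),r=cv2.minEnclosingCircle(Q[:,:2].astype(np.float32)); print(nm,len(Q),round(r,4),rk((x,y)))
E
python3 - <<'E'
from h import *
rep();jars('s4',(.475,.206))
E
```

```text
t 9.1 rack mm [-134.1   39.5] tipz 35.5 jaw-racky -0.0 tilt [-0.     0.001 -1.   ] F [0.46 0.63 1.28] op 0.36842522622451057 [-0.62  0.16  0.16  2.11 -0.03  0.88  1.83] 0.017
jar 497 0.0313 [-82.20993128  36.29994101]
left 579 0.0301 [ -1.93867912 118.75119551]
right 398 0.0313 [  -1.27290303 -118.06467979]
```

View pics/s4.png

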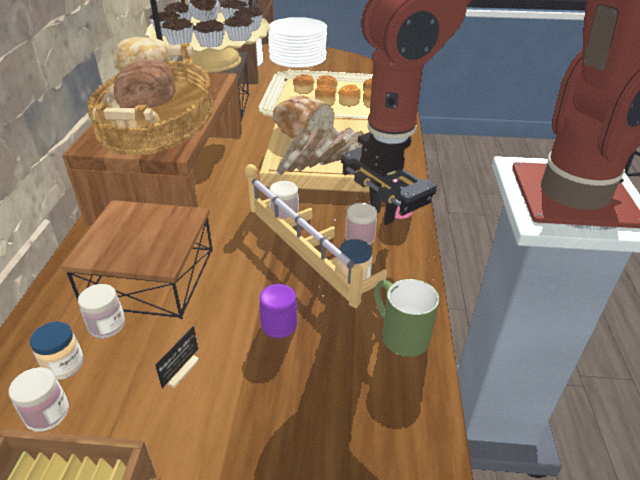

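Fingers are behind the jar at tip height 35 mm, and the jar is unmoved. First slow push.

servo_tool --series '[{"x": 0, "y": 5, "z": 2, "wx": 0, "wy": 0, "wz": 0, "claw": 32}, {"x": 0, "y": 4, "z": 0, "wx": 0, "wy": 0, "wz": 0, "claw": 32}, {"x": 0, "y": 4, "z": 0, "wx": 0, "wy": 0, "wz": 0, "claw": 32}, {"x": 0, "y": 3, "z": 0, "wx": 0, "wy": 0, "wz": 0, "claw": 32}, {"x": 0, "y": 3, "z": 0, "wx": 0, "wy": 0, "wz": 0, "claw": 32}, {"x": 0, "y": 3, "z": 0, "wx": 0, "wy": 0, "wz": 0, "claw": 32}, {"x": 0, "y": 3, "z": 0, "wx": 0, "wy": 0, "wz": 0, "claw": 32}, {"x": 0, "y": 3, "z": 0, "wx": 0, "wy": 0, "wz": 0, "claw": 32}, {"x": 0, "y": 3, "z": 0, "wx": 0, "wy": 0, "wz": 0, "claw": 32}, {"x": 0, "y": 3, "z": 0, "wx": 0, "wy": 0, "wz": 0, "claw": 32}, {"x": 0, "y": 0, "z": 0, "wx": 0, "wy": 0, "wz": 0, "claw": 32}]'

```text
t: 10.25
ee_pos: [0.4587, 0.1973, 0.0496]
tool_rot: [0.0, 0.419, 0.908, 0.0]
force: [-0.0, -0.1, 0.7]
opening: 0.368
```

```bash
python3 - <<'E'
from h import *
rep();jars('s5',(.488,.217))
E
```

```text
t 10.25 rack mm [-100.5   39.9] tipz 32.6 jaw-racky 0.0 tilt [ 0.  0. -1.] F [-0.05 -0.14  0.72] op 0.36763041458822077 [-0.63  0.22  0.15  2.04 -0.04  0.88  1.82] 0.017
jar 565 0.0342 [-69.36201741  40.07187144]
left 583 0.0299 [ -2.76042125 117.83470249]
right 401 0.0304 [  -3.96805911 -114.97367887]
```

View pics/s5.png

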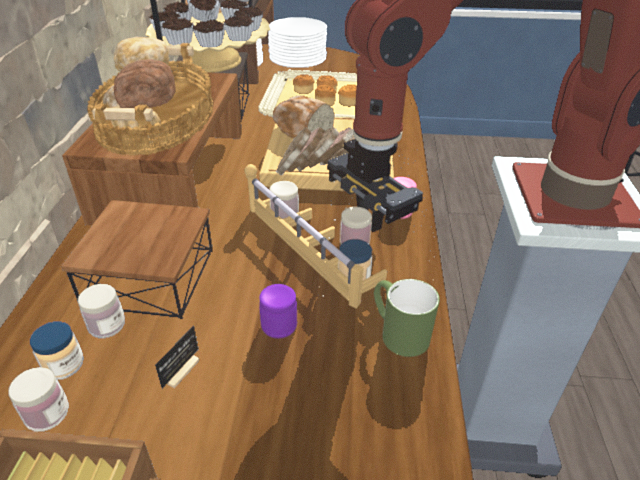

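The jar slides upright and is centred, at about (-67, 40). Continuing most of the way.

servo_tool --series '[{"x": -0.5, "y": 3, "z": 0, "wx": 0, "wy": 0, "wz": 0, "claw": 32}, {"x": -0.5, "y": 5, "z": 0, "wx": 0, "wy": 0, "wz": 0, "claw": 32}, {"x": 0, "y": 5, "z": 0, "wx": 0, "wy": 0, "wz": 0, "claw": 32}, {"x": 0, "y": 5, "z": 0, "wx": 0, "wy": 0, "wz": 0, "claw": 32}, {"x": 0, "y": 5, "z": 0, "wx": 0, "wy": 0, "wz": 0, "claw": 32}, {"x": 0, "y": 5, "z": 0, "wx": 0, "wy": 0, "wz": 0, "claw": 32}, {"x": 0, "y": 5, "z": 0, "wx": 0, "wy": 0, "wz": 0, "claw": 32}, {"x": 0, "y": 5, "z": 0, "wx": 0, "wy": 0, "wz": 0, "claw": 32}, {"x": 0, "y": 5, "z": 0, "wx": 0, "wy": 0, "wz": 0, "claw": 32}, {"x": 0, "y": 5, "z": 0, "wx": 0, "wy": 0, "wz": 0, "claw": 32}, {"x": 0, "y": 4, "z": 0, "wx": 0, "wy": 0, "wz": 0, "claw": 32}, {"x": 0, "y": 3, "z": 0, "wx": 0, "wy": 0, "wz": 0, "claw": 32}, {"x": 0, "y": 3, "z": 0, "wx": 0, "wy": 0, "wz": 0, "claw": 32}, {"x": 0, "y": 2, "z": 0, "wx": 0, "wy": 0, "wz": 0, "claw": 32}, {"x": 0, "y": 0, "z": 0, "wx": 0, "wy": 0, "wz": 0, "claw": 32}]'

```text
t: 11.8
ee_pos: [0.505, 0.2352, 0.0496]
tool_rot: [0.0, 0.419, 0.908, 0.0]
force: [0.0, -0.6, 0.1]
opening: 0.365
```

```bash
python3 - <<'E'
from h import *
rep();jars('s6',(.536,.257));snap('top','top6')
E
```

```text
t 11.8 rack mm [-40.7  38.7] tipz 32.6 jaw-racky 0.0 tilt [-0.  0. -1.] F [ 0.04 -0.55  0.13] op 0.3648379487151539 [-0.64  0.33  0.15  1.9  -0.06  0.92  1.81] 0.017
jar 565 0.0331 [-8.4639115  37.24932424]
left 585 0.03 [ -2.5698142  118.20766942]
right 398 0.0302 [  -3.25474389 -115.90616782]
```

View pics/s6.png

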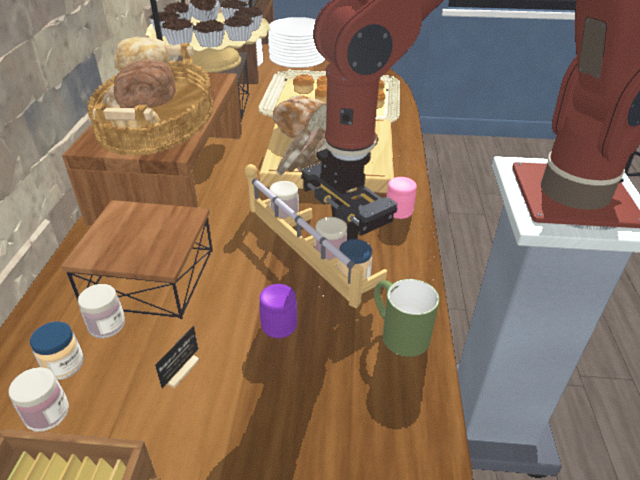

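The jar is at about (-6, 38) in the gap, upright. Last centimetre in small rows, watching the force.

servo_tool --series '[{"x": 0, "y": 2, "z": 0, "wx": 0, "wy": 0, "wz": 0, "claw": 32}, {"x": 0, "y": 2, "z": 0, "wx": 0, "wy": 0, "wz": 0, "claw": 32}, {"x": 0, "y": 2, "z": 0, "wx": 0, "wy": 0, "wz": 0, "claw": 32}, {"x": 0, "y": 2, "z": 0, "wx": 0, "wy": 0, "wz": 0, "claw": 32}, {"x": 0, "y": 1, "z": 0, "wx": 0, "wy": 0, "wz": 0, "claw": 32}, {"x": 0, "y": 0, "z": 0, "wx": 0, "wy": 0, "wz": 0, "claw": 32}]'

```text
t: 12.5
ee_pos: [0.5118, 0.2409, 0.0496]
tool_rot: [0.0, 0.419, 0.908, 0.0]
force: [-0.5, -0.3, 0.7]
opening: 0.367
```

```bash
python3 - <<'E'
from h import *
rep();jars('s7',(.544,.264))
E
```

```text
t 12.5 rack mm [-31.8  38.7] tipz 32.6 jaw-racky -0.0 tilt [-0.  0. -1.] F [-0.49 -0.3   0.67] op 0.3667928540407052 [-0.64  0.34  0.15  1.88 -0.06  0.92  1.81] 0.017
jar 500 0.0358 [ 7.41577025 35.57117132]
left 578 0.0298 [ -1.91218417 117.92676452]
right 401 0.0314 [  -2.43767217 -115.9645853 ]
```

servo_tool --series '[{"x": 0, "y": 1, "z": 0, "wx": 0, "wy": 0, "wz": 0, "claw": 32}, {"x": 0, "y": 1, "z": 0, "wx": 0, "wy": 0, "wz": 0, "claw": 32}, {"x": 0, "y": 0, "z": 0, "wx": 0, "wy": 0, "wz": 0, "claw": 32}]'

```text
t: 12.85
ee_pos: [0.5132, 0.2422, 0.0495]
tool_rot: [0.0, 0.419, 0.908, -0.0]
force: [-1.1, -0.8, 0.5]
opening: 0.364
```

servo_tool --series '[{"x": 0, "y": 1, "z": 0, "wx": 0, "wy": 0, "wz": 0, "claw": 32}, {"x": 0, "y": 0, "z": 0, "wx": 0, "wy": 0, "wz": 0, "claw": 32}]'

```text
t: 13.05
ee_pos: [0.5138, 0.2426, 0.0495]
tool_rot: [-0.0, 0.419, 0.908, -0.0]
force: [-1.8, -0.9, -0.0]
opening: 0.368
```

```bash
python3 - <<'E'
from h import *
rep();jars('s8',(.544,.264))
E
```

```text
t 13.05 rack mm [-29.2  38.7] tipz 32.5 jaw-racky -0.0 tilt [-0.    -0.001 -1.   ] F [-1.81 -0.94 -0.01] op 0.3675606540175938 [-0.64  0.35  0.15  1.87 -0.06  0.93  1.81] 0.017
jar 480 0.034 [ 1.87726638 38.15534877]
left 580 0.0304 [ -2.64681948 117.82667577]
right 396 0.0307 [  -1.36633483 -115.42369383]
```

servo_tool --series '[{"x": 0, "y": 1, "z": 0, "wx": 0, "wy": 0, "wz": 0, "claw": 32}, {"x": 0, "y": 1, "z": 0, "wx": 0, "wy": 0, "wz": 0, "claw": 32}, {"x": 0, "y": 0, "z": 0, "wx": 0, "wy": 0, "wz": 0, "claw": 32}]'

```text
t: 13.4
ee_pos: [0.5142, 0.2429, 0.0492]
tool_rot: [-0.001, 0.42, 0.908, -0.002]
force: [-7.1, -5.0, 6.9]
opening: 0.368
```

```bash
python3 - <<'E'
from h import *
rep()
E
```

```text
t 13.4 rack mm [-28.7  38.7] tipz 32.2 jaw-racky -0.0 tilt [ 0.    -0.004 -1.   ] F [-7.14 -5.05  6.88] op 0.36760229770150743 [-0.64  0.35  0.15  1.87 -0.06  0.93  1.81] 0.017
```

8.7 N back along rack x means the jar is home against the board. Backing off and lifting clear.

servo_tool --series '[{"x": 0, "y": -3, "z": 0, "wx": 0, "wy": 0, "wz": 0, "claw": 32}, {"x": 0, "y": -10, "z": 0, "wx": 0, "wy": 0, "wz": 0, "claw": 32}, {"x": 0, "y": -20, "z": 0, "wx": 0, "wy": 0, "wz": 0, "claw": 32}, {"x": 0, "y": -25, "z": 0, "wx": 0, "wy": 0, "wz": 0, "claw": 32}, {"x": 0, "y": -25, "z": -10, "wx": 0, "wy": 0, "wz": 0, "claw": 32}, {"x": 0, "y": -10, "z": -35, "wx": 0, "wy": 0, "wz": 0, "claw": 32}, {"x": 0, "y": 0, "z": -40, "wx": 0, "wy": 0, "wz": 0, "claw": 32}, {"x": 0, "y": 0, "z": -40, "wx": 0, "wy": 0, "wz": 0, "claw": 32}, {"x": 0, "y": 0, "z": 0, "wx": 0, "wy": 0, "wz": 0, "claw": 32}]'

```text
t: 14.3
ee_pos: [0.4472, 0.185, 0.1801]
tool_rot: [0.003, 0.42, 0.908, 0.004]
force: [0.2, 0.9, -1.0]
opening: 0.365
```

```bash
python3 - <<'E'
from h import *
rep();jars('s9',(.545,.264))
p,d=snap('top','top9'); v,u=np.mgrid[0:480,0:640];P=unproj('top',u,v,d)
for nm,cc in(('jar',(.541,.264)),('left',(.484,.32)),('right',(.635,.142)),):
    M=(P[...,2]>.06)&(P[...,2]<.078)&(np.linalg.norm(P[...,:2]-cc,axis=-1)<.034)
    Q=P[M]
    if len(Q):(x,y),r=cv2.minEnclosingCircle(Q[:,:2].astype(np.float32)); print('top',nm,len(Q),round(r,4),rk((x,y)),rk(Q.mean(0)))
for c in('top','side'):
    imaging.read_camera(c)
    for t in('jar','mug'): print(c,t,[(round(r['score'],2),rk(r['point']).round(1),np.round(r['point'],3)) for r in imaging.place_of(t,c)])
E
```

```text
t 14.3 rack mm [-117.3   38. ] tipz 163.1 jaw-racky -0.0 tilt [-0.002  0.01  -1.   ] F [ 0.2   0.93 -0.98] op 0.36542302489915174 [-0.64  0.03  0.16  1.95 -0.01  1.15  1.8 ] 0.017
jar 453 0.0346 [10.11781625 37.66147111]
left 584 0.0298 [ -2.03841107 118.13658541]
right 396 0.0301 [  -2.31262111 -116.15909921]
top jar 711 0.0291 [ 5.97446557 38.94980217] [ 5.79855917 38.99550491]
top left 714 0.0288 [ -0.66661387 117.23363398] [ -1.02449947 117.32310291]
top right 707 0.0294 [  -1.86512475 -117.43332039] [  -1.87579845 -116.62529909]
top jar [(0.97, array([175.2, 138.1]), array([0.605, 0.451, 0.   ])), (0.95, array([ 5.5, 40. ]), array([0.539, 0.266, 0.   ])), (0.67, array([ -3.8, 108.9]), array([0.488, 0.312, 0.005])), (0.36, array([ 23.3, 266. ]), array([0.406, 0.45 , 0.   ]))]
top mug [(0.94, array([ 24.2, 265.1]), array([ 0.408,  0.45 , -0.   ]))]
side jar [(0.81, array([-215.7,    7.5]), array([0.392, 0.098, 0.001])), (0.7, array([172.4, 133.5]), array([ 0.606,  0.446, -0.003])), (0.62, array([ 6.2, 37.2]), array([0.542, 0.264, 0.001]))]
side mug [(0.91, array([ 22.1, 265.2]), array([0.406, 0.448, 0.001]))]
```

View pics/s9.png

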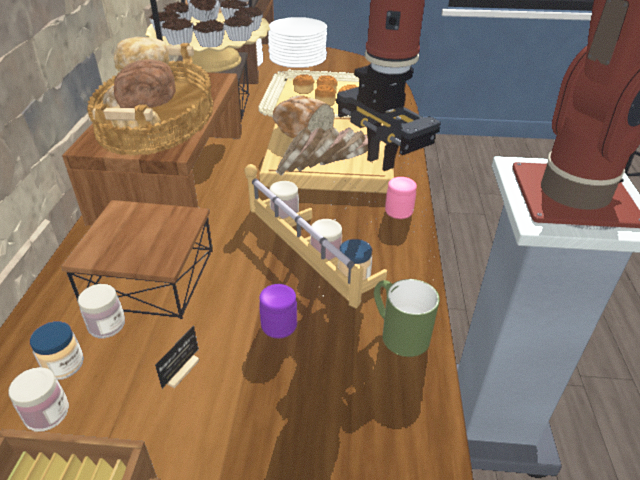

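View pics/top9.png

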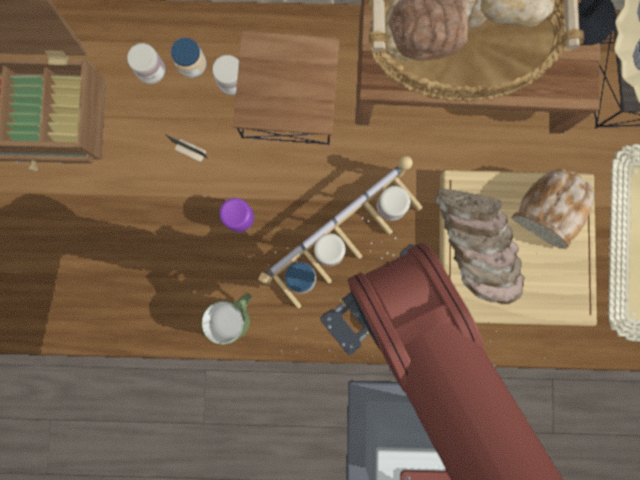

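The jar now stands upright in the third gap from the ball, at top view (329,249) and rack (6, 39). The others are unmoved. A few rest rows, then I hand in.

servo_tool --series '[{"x": 0, "y": 0, "z": 0, "wx": 0, "wy": 0, "wz": 0, "claw": 32}, {"x": 0, "y": 0, "z": 0, "wx": 0, "wy": 0, "wz": 0, "claw": 32}, {"x": 0, "y": 0, "z": 0, "wx": 0, "wy": 0, "wz": 0, "claw": 32}]'

```text
t: 15.0
ee_pos: [0.4446, 0.1837, 0.1744]
tool_rot: [-0.0, 0.419, 0.908, -0.0]
force: [0.4, -0.8, -0.0]
opening: 0.371
```

```bash
python3 -c "
from h import *
print(ticket.hand_in())"
```

```text
the job is handed in; nothing more can be done
None
```

The job is handed in at 15 s; no verdict was reported. The ball post was at the rack's -y end, so I touched rail_d (4 N), rail_c (16 N) and rail_b (16.5 N) in that order. I lifted between touches and never touched rail_a. I then pushed the pale-lidded jar upright into the third gap (rack y = +39 mm) until about 9 N of resistance showed it was against the back board.

**Jar:** the top camera put it at rack (6, 39) mm, and the networks gave (5.5, 40) and (6.2, 37.2). The side-camera circle fit disagreed, at (10, 38) mm with too large a radius. I think points from the rail spoilt that fit, so I did not rely on it.

**Other jars and mug:** left_jar and right_jar stayed within about 2 mm of where they started, which is measurement noise. The mug was in the same place to within about 3 mm.

**Yaw:** the rack measured 0.705 rad to the left, not the stated 0.3 to 0.5. I used the measured value, because both posts, both side jars and the rail touches all fitted it.

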